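# Crank the cheese press fully down

### The job

Tighten the cheese press: wind its crank clockwise (seen from above) by its upright handle, through more than a full turn, until the crank comes to its stop and the pressing plate is fully down on the mould. Then let go. Leave the crank of the spice mill standing nearby as it is.

Things in the scene. Friction and masses are not known exactly. Their poses are not given: they have to be found in the camera images.
- press_crank (a joint): Crank angle of the cheese press, rad; vertical axis. Grows as the crank goes clockwise seen from above; the plate sinks 8 mm a turn, the crank keeps its height. 10.0 is the stop, where the plate sits on the mould; it starts 1.1 to 1.6 turns short of it. It turns stiffly (about 1.5 N at the handle) and stays where it is left.
- press_knob (a point): Centre (half-way up) of the press's crank handle: an upright dark-wood barrel 24 mm across, 50 mm tall, 185 mm above the table at its centre, spinning freely on its own pin, so a grip need not turn as it goes round. It stands at the end of a flat steel arm, 60 mm from the crank axis, its foot 2 mm above the arm. Nothing else on the press rises above the handle's foot.
- press_axis (a point): Point on the press's vertical crank axis, level with the handle's centre; the handle circles it at 60 mm radius. The press is fixed to the table: wooden board 190 x 220 mm, two steel posts, wooden crossbar 40 x 210 mm with its top 144 mm above the table, below it a steel plate over a round white mould 100 mm across.
- mill_knob (a point): Centre of the ball knob (28 mm across) on the crank of the spice mill, a bystander to be left alone: a round, waisted dark-wood body 86 mm across at the foot, fixed to the table, with a thin crank of 55 mm radius on top; the knob is 178 mm above the table.

How it is judged (in metres and radians):
At the end, for the whole second after the job is handed in: the press crank is within 0.3 rad (17 degrees) of its stop at 10.0 rad and at rest (value of joint press_crank above 9.7 rad and velocity of joint press_crank between -0.05 and 0.05 rad/s); the robot touches nothing.
It fails at once if the crank of the spice mill is turned (its knob moves more than 20 mm) (distance of mill_knob from where it was at the start of the episode above 0.02 m).
It also fails if it takes over 45 s, if anything falls off the work surface, if the arm or the gripper's body presses on something with over 40 N, if the wrist force passes 120 N, or if a joint passes its speed limit or range.

### The arm

A 6-joint arm with a two-finger parallel gripper is mounted at the origin on the work surface. World frame = base frame: x ahead of the robot, y to its left, z up, the work surface at z = 0. Lengths are in m, angles in degrees, forces in N, time in s.
With the tool pointing down it reaches from about 0.25 to 0.725 m from the base axis. Payload 9.7 kg.
Tool frame: the origin (TCP) lies at the very end of the fingers, on their centre line; the grasp point (between the pads) lies 19 mm behind it; z points along the fingers, y is the line along which they close (so a half turn about z gives the same grasp; the last joint's range is limited). The gripper opens to 85 mm and grips with 20 to 120 N. Pads are 22 mm wide; open, the fingers measure 114 mm over their backs; the gripper's body (76 mm by 85 mm) begins 54 mm behind the grasp point. The pads swing forward as they close: fully open they stand 13 mm farther back than shut.
Start: joints at [69.041, 4.979, 10.078, 95.1, 0, 90], TCP at [0.197, 0.514, 0.231] pointing down, gripper open.
Joint ranges: [-179.16, 179.16], [-48.56, 103.87], [-65.8, 70.77], [-126.05, 130.52], [-82.76, 87.17], [-180, 180]. Speed limits (degrees/s): [127.2, 127.2, 147.25, 180, 180, 180].

### API

Orientations are given as [roll, pitch, yaw] about the fixed x, y, z axes, in that order (R = Rz(yaw) Ry(pitch) Rx(roll)).
In Python, from workcell import telemetry, optics, workorder gives the robot as it stands.
- The arm moves only by the shell command python3 -m handwheel 'ROWS' [FORCE]. ROWS is JSON, a list of rows, each an object of numbers: "tx", "ty", "tz": the shift along the tool's x, y, z in m; "ax", "ay", "az": the turn, a rotation vector about the tool's x, y, z in degrees; "jaw": the gripper command: -1 is shut, 1 is fully open, values between are in proportion. A call has exactly 10 rows; each row shifts and turns the commanded pose from where the row before left it, along the tool's axes as they then stand; what a row does not reach is not made up. A row lasts 1/8 s, in which the tool goes at most 62.5 mm and 10.7 degrees, less where a joint would pass 70% of its speed; a pose out of reach is approached as far as the arm can. A call is refused whole if a number of a shift passes 0.0625 or a number of a turn 10.7, either way. A call with a gripper value outside its range is refused whole. The fingers move at their own pace and stop on an object; FORCE is the grip in N (left out, the last holds). Time passes only in rows, so rows that do not move let the fingers close, or fill a call up. It gives the time, the measured TCP pose, the force, the opening and the grip force at its end, in the units of the state.
- telemetry.get_obs(): the state, without advancing time (a new reading comes with each control period).
- optics.camera(name): name is "side" or "top"; returns a dict with "color" (384x512x3 uint8, red, green, blue), "K" (3x3 intrinsics, pixels), "k1" (the pictures are not rectified: a ray, as slopes to the right and down, at radius r is drawn at 1 + k1 r^2 times it, then the intrinsics apply), "extrinsics" (4x4, takes a point from camera to world coordinates). Camera axes: x right, y down, z forward; pixel columns grow to the right and rows downward; lengths in m; the calibration is good to about 2 mm. A picture is of the moment at which its call begins. There is no depth.
- workorder.job_done(): hands the job in; it is judged then, once.
The state is a dict: "time": time; "q": joint angles; "qd": joint speeds; "joint_efforts": joint torques, N m; "ee_pos": TCP position; "tcp_rot": TCP orientation; "wrist_force": force on the tool from outside, world axes, zero at the start; "torque": the same for the moment, N m; "opening": finger opening in m; "grasp_force": force on a finger pad.
Only numpy, scipy, OpenCV 4.12 (cv2) and the standard library are available. Lean on these libraries where they do the work, as an engineer would, in place of code of your own. Each camera call takes 0.05 s, during which the arm holds its last target. There are 200 camera calls.

## Working session

There is one attempt and no reset: what is moved stays moved. The work goes in short steps, Python scripts to look and compute and a shell command to move; the robot and the scene stay as the last step left them, time stands still between calls to the robot, and variables do not carry over. Pictures are saved under pics/ and viewed, at most 10 in all, crops included, and the job is handed in when it is done.

```bash
mkdir -p pics
python3 - <<'E'
from workcell import telemetry, optics
import cv2
for n in("side","top"):
    c=optics.camera(n); cv2.imwrite(f"pics/{n}0.png",c["color"][:,:,::-1]); print(n,c["K"],c["k1"],c["extrinsics"])
o=telemetry.get_obs(); print({k:o[k] for k in("time","ee_pos","tcp_rot","q","wrist_force","opening")})
E
```

```text
side [[439.90645648   0.         258.45429265]
 [  0.         439.90645648 190.95699885]
 [  0.           0.           1.        ]] 0.030632309054373953 [[ 0.9888868  -0.12208679  0.08483938  0.48432989]
 [-0.14726914 -0.72624445  0.67147658 -0.49015832]
 [-0.02036429 -0.67650854 -0.73615317  0.73382147]
 [ 0.          0.          0.          1.        ]]
top [[402.928509     0.         257.88573033]
 [  0.         402.928509   193.903729  ]
 [  0.           0.           1.        ]] -0.059482878696884955 [[-0.01639806 -0.98731286  0.15793805  0.46948951]
 [-0.99974029  0.01869031  0.01303916  0.00315569]
 [-0.01582564 -0.15768321 -0.98736293  0.84126606]
 [ 0.          0.          0.          1.        ]]
{'time': 0.1, 'ee_pos': array([0.19666197, 0.51341924, 0.23066708]), 'tcp_rot': array([-1.79933123e+02,  1.12530767e-03,  1.59041463e+02]), 'q': array([ 6.90415631e+01,  5.00672618e+00,  1.00391488e+01,  9.50992992e+01,
       -1.12519057e-03,  9.00001010e+01]), 'wrist_force': array([-0.30479087,  0.45898745, -0.91090489]), 'opening': 0.0859275197939047}
```

View pics/side0.png

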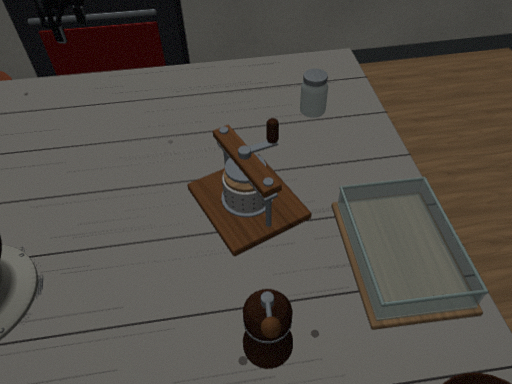

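View pics/top0.png

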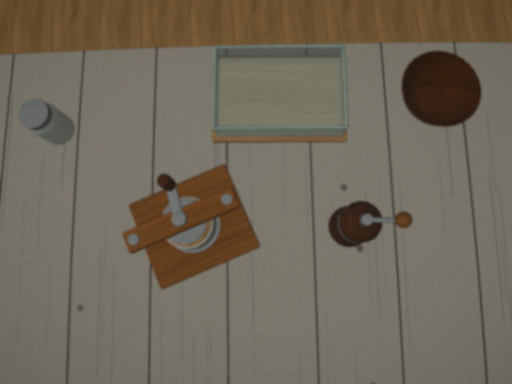

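Side view: press knob at about (272,130) with its top near (272,121), hub (244,152), and mill ball (270,327). Top view: knob top (164,181), hub (179,219), mill ball (403,219).

```bash
cat > h.py <<'E'
from workcell import telemetry, optics
import cv2, numpy as np
def ray(c,p):
    k1=c["k1"]; u=cv2.undistortPoints(np.array([[p]],float),c["K"],np.array([k1,0,0,0,0.]))[0,0]
    E=c["extrinsics"]; return E[:3,3],E[:3,:3]@np.array([u[0],u[1],1])
def onz(c,p,z):
    o,d=ray(c,p); return o+d*(z-o[2])/d[2]
def tri(a,p,b,q):
    o,d=ray(a,p);O,D=ray(b,q); d=d/np.linalg.norm(d);D=D/np.linalg.norm(D)
    s=np.linalg.lstsq(np.c_[d,-D],O-o,rcond=None)[0]; A=o+s[0]*d;B=O+s[1]*D
    return (A+B)/2,np.linalg.norm(A-B)
def proj(c,P):
    E=c["extrinsics"];x=E[:3,:3].T@(np.array(P)-E[:3,3]);s=x[:2]/x[2]
    s=s*(1+c["k1"]*(s@s)); return c["K"][:2,:2]@s+c["K"][:2,2]
E
python3 - <<'E'
from h import *
np.set_printoptions(precision=4,suppress=True)
s=optics.camera("side");t=optics.camera("top")
def comp(c,box,f):
    x0,y0,x1,y1=box; I=c["color"][y0:y1,x0:x1].astype(int); m=f(I).astype(np.uint8)
    n,l,st,ce=cv2.connectedComponentsWithStats(m); 
    for i in range(1,n):
        if st[i,4]>15: print(st[i]+[x0,y0,0,0,0],ce[i]+[x0,y0])
dark=lambda I:(I.sum(2)<150)&(I[...,0]>I[...,2]+8)
grey=lambda I:(I.max(2)-I.min(2)<25)&(I.sum(2)>250)
print("side knob");comp(s,(262,112,284,148),dark)
print("top knob");comp(t,(150,168,182,198),dark)
print("top hub");comp(t,(168,208,192,230),grey)
print("hub",tri(s,(244,152),t,(179,218.5)))
print("knobtop",tri(s,(272,122),t,(164,181)), "foot",tri(s,(273,142),t,(171,186)))
print("mill",tri(s,(270,327),t,(403,219)))
print("top@.21",onz(t,(164,181),.21),onz(s,(272,122),.21))
E
```

```text
side knob
[267 118  12  25 237] [272.0844 129.9747]
top knob
[158 175  18  15 185] [166.2865 182.1784]
top hub
[168 208  18  18 223] [177.0404 215.9372]
hub (array([0.5392, 0.1494, 0.1505]), np.float64(0.0006304110081906536))
knobtop (array([0.596 , 0.163 , 0.2059]), np.float64(0.0016445543841176699)) foot (array([0.5975, 0.1633, 0.1552]), np.float64(0.002917861770083664))
mill (array([ 0.5283, -0.2282,  0.1758]), np.float64(0.0017222900194062648))
top@.21 [0.5943 0.1619 0.21  ] [0.5959 0.1581 0.21  ]
```

Both points check out: heights are 0.206 and 0.155 at the knob's ends and the radius is 60 mm. The axis is about (0.539, 0.149) and the knob about (0.597, 0.163), at 13.6°. I'll turn the tool to yaw 90 (world dx=ty, dy=tx, dz=-tz) and move over the knob.

```bash
python3 -m handwheel '[{"az":9.86,"tz":-0.003,"jaw":1},{"az":9.86,"tz":-0.003,"jaw":1},{"az":9.86,"tz":-0.003,"jaw":1},{"az":9.86,"tz":-0.003,"jaw":1},{"az":9.86,"tz":-0.003,"jaw":1},{"az":9.86,"tz":-0.003,"jaw":1},{"az":9.86,"tz":-0.003,"jaw":1},{"jaw":1},{"ty":0.03,"tx":-0.026,"jaw":1},{"ty":0.03,"tx":-0.026,"jaw":1}]' 20
python3 -m handwheel '[{"ty":0.04,"tx":-0.035,"jaw":1},{"ty":0.04,"tx":-0.035,"jaw":1},{"ty":0.04,"tx":-0.035,"jaw":1},{"ty":0.04,"tx":-0.035,"jaw":1},{"ty":0.04,"tx":-0.035,"jaw":1},{"ty":0.04,"tx":-0.035,"jaw":1},{"ty":0.04,"tx":-0.035,"jaw":1},{"ty":0.03,"tx":-0.0265,"jaw":1},{"ty":0.03,"tx":-0.0265,"jaw":1},{"jaw":1}]'
```

```text
$[0]: bad value
$[0]: bad value
```

```bash
python3 -m handwheel '[{"tx":0,"ty":0,"tz":-0.003,"ax":0,"ay":0,"az":9.86,"jaw":1},{"tx":0,"ty":0,"tz":-0.003,"ax":0,"ay":0,"az":9.86,"jaw":1},{"tx":0,"ty":0,"tz":-0.003,"ax":0,"ay":0,"az":9.86,"jaw":1},{"tx":0,"ty":0,"tz":-0.003,"ax":0,"ay":0,"az":9.86,"jaw":1},{"tx":0,"ty":0,"tz":-0.003,"ax":0,"ay":0,"az":9.86,"jaw":1},{"tx":0,"ty":0,"tz":-0.003,"ax":0,"ay":0,"az":9.86,"jaw":1},{"tx":0,"ty":0,"tz":-0.003,"ax":0,"ay":0,"az":9.86,"jaw":1},{"tx":0,"ty":0,"tz":0,"ax":0,"ay":0,"az":0,"jaw":1},{"tx":-0.026,"ty":0.03,"tz":0,"ax":0,"ay":0,"az":0,"jaw":1},{"tx":-0.026,"ty":0.03,"tz":0,"ax":0,"ay":0,"az":0,"jaw":1}]' 20
```

```text
time: 1.45
ee_pos: [0.2571, 0.4611, 0.2519]
tcp_rot: [-180.0, 0.0, 90.4]
wrist_force: [0.6, -0.1, 0.3]
opening: 0.0852
grasp_force: 0.0
```

```bash
python3 -m handwheel '[{"tx":-0.034,"ty":0.038,"tz":0,"ax":0,"ay":0,"az":0.3,"jaw":1},{"tx":-0.034,"ty":0.038,"tz":0,"ax":0,"ay":0,"az":0,"jaw":1},{"tx":-0.034,"ty":0.038,"tz":0,"ax":0,"ay":0,"az":0,"jaw":1},{"tx":-0.034,"ty":0.038,"tz":0,"ax":0,"ay":0,"az":0,"jaw":1},{"tx":-0.034,"ty":0.038,"tz":0,"ax":0,"ay":0,"az":0,"jaw":1},{"tx":-0.034,"ty":0.038,"tz":0,"ax":0,"ay":0,"az":0,"jaw":1},{"tx":-0.034,"ty":0.038,"tz":0,"ax":0,"ay":0,"az":0,"jaw":1},{"tx":-0.034,"ty":0.038,"tz":0,"ax":0,"ay":0,"az":0,"jaw":1},{"tx":-0.026,"ty":0.036,"tz":0,"ax":0,"ay":0,"az":0,"jaw":1},{"tx":0,"ty":0,"tz":0,"ax":0,"ay":0,"az":0,"jaw":1}]' 20
python3 - <<'E'
from h import *
for n in("side","top"):
    c=optics.camera(n); 
    p=proj(c,(.597,.163,.185)).astype(int); x,y=max(p[0]-70,0),max(p[1]-60,0)
    cv2.imwrite(f"pics/{n}1.png",cv2.resize(c["color"][y:y+120,x:x+140,::-1],None,fx=3,fy=3))
E
python3 -c "
import cv2,numpy as np
cv2.imwrite('pics/b1.png',np.hstack([cv2.resize(cv2.imread(f'pics/{n}1.png'),(400,340)) for n in('side','top')]))"
```

```text
time: 2.7
ee_pos: [0.5971, 0.1601, 0.2507]
tcp_rot: [-179.9, 0.0, 89.8]
wrist_force: [-0.9, -0.3, -0.3]
opening: 0.0851
grasp_force: 0.0
```

View pics/b1.png

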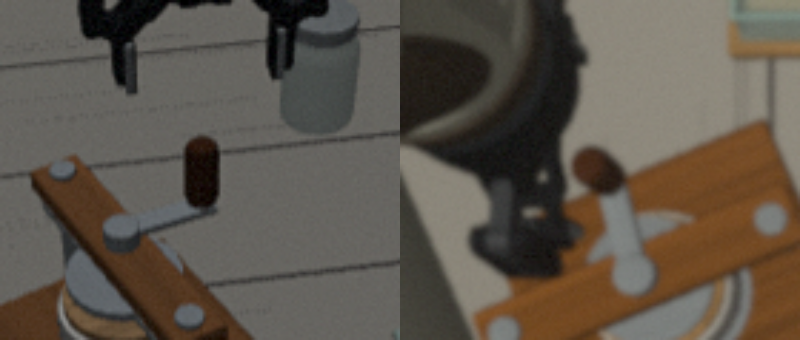

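The side crop shows the knob at (202,170), centred below the open fingers at 125 and 280. I'll go down to about z 0.171 and close.

```bash
python3 -m handwheel '[{"tx":0.001,"ty":0,"tz":0.02,"ax":0,"ay":0,"az":0,"jaw":1},{"tx":0,"ty":0,"tz":0.02,"ax":0,"ay":0,"az":0,"jaw":1},{"tx":0,"ty":0,"tz":0.02,"ax":0,"ay":0,"az":0,"jaw":1},{"tx":0,"ty":0,"tz":0.02,"ax":0,"ay":0,"az":0,"jaw":1},{"tx":0,"ty":0,"tz":0,"ax":0,"ay":0,"az":0,"jaw":1},{"tx":0,"ty":0,"tz":0,"ax":0,"ay":0,"az":0,"jaw":-1},{"tx":0,"ty":0,"tz":0,"ax":0,"ay":0,"az":0,"jaw":-1},{"tx":0,"ty":0,"tz":0,"ax":0,"ay":0,"az":0,"jaw":-1},{"tx":0,"ty":0,"tz":0,"ax":0,"ay":0,"az":0,"jaw":-1},{"tx":0,"ty":0,"tz":0,"ax":0,"ay":0,"az":0,"jaw":-1}]' 30
python3 - <<'E'
import numpy as np
from workcell import telemetry
p=np.array(telemetry.get_obs()["ee_pos"])[:2]
a0=np.degrees(np.arctan2(*(p-[.539,.149])[::-1])); print(p,a0,np.linalg.norm(p-[.539,.149]))
prev=p
for i in range(1,25):
    a=np.radians(13.6-15*i); q=np.array([.539,.149])+.06*np.array([np.cos(a),np.sin(a)]); d=(q-prev)*1e3; prev=q
    print(i,"tx %.1f ty %.1f"%(d[1],d[0]),end=" | ")
E
```

```text
time: 4.05
ee_pos: [0.5966, 0.1634, 0.1732]
tcp_rot: [179.8, -0.0, 89.7]
wrist_force: [4.3, 1.2, 4.0]
opening: 0.0229
grasp_force: 30.1
[0.59655343 0.16344068] 14.085259445360673 0.05933742747239795
1 tx -15.9 ty 2.4 | 2 tx -15.5 ty -2.4 | 3 tx -14.3 ty -6.3 | 4 tx -12.2 ty -9.8 | 5 tx -9.2 ty -12.7 | 6 tx -5.6 ty -14.6 | 7 tx -1.7 ty -15.6 | 8 tx 2.4 ty -15.5 | 9 tx 6.3 ty -14.3 | 10 tx 9.8 ty -12.2 | 11 tx 12.7 ty -9.2 | 12 tx 14.6 ty -5.6 | 13 tx 15.6 ty -1.7 | 14 tx 15.5 ty 2.4 | 15 tx 14.3 ty 6.3 | 16 tx 12.2 ty 9.8 | 17 tx 9.2 ty 12.7 | 18 tx 5.6 ty 14.6 | 19 tx 1.7 ty 15.6 | 20 tx -2.4 ty 15.5 | 21 tx -6.3 ty 14.3 | 22 tx -9.8 ty 12.2 | 23 tx -12.7 ty 9.2 | 24 tx -14.6 ty 5.6 |
```

```bash
python3 -m handwheel '[{"tx":-0.0159,"ty":0.0024,"tz":0,"ax":0,"ay":0,"az":0,"jaw":-1},{"tx":-0.0155,"ty":-0.0024,"tz":0,"ax":0,"ay":0,"az":0,"jaw":-1},{"tx":-0.0143,"ty":-0.0063,"tz":0,"ax":0,"ay":0,"az":0,"jaw":-1},{"tx":-0.0122,"ty":-0.0098,"tz":0,"ax":0,"ay":0,"az":0,"jaw":-1},{"tx":-0.0092,"ty":-0.0127,"tz":0,"ax":0,"ay":0,"az":0,"jaw":-1},{"tx":-0.0056,"ty":-0.0146,"tz":0,"ax":0,"ay":0,"az":0,"jaw":-1},{"tx":0,"ty":0,"tz":0,"ax":0,"ay":0,"az":0,"jaw":-1},{"tx":0,"ty":0,"tz":0,"ax":0,"ay":0,"az":0,"jaw":-1},{"tx":0,"ty":0,"tz":0,"ax":0,"ay":0,"az":0,"jaw":-1},{"tx":0,"ty":0,"tz":0,"ax":0,"ay":0,"az":0,"jaw":-1}]' 30
```

```text
time: 5.3
ee_pos: [0.5524, 0.0873, 0.1733]
tcp_rot: [179.9, 0.4, 89.6]
wrist_force: [3.5, -19.3, 5.7]
opening: 0.0232
grasp_force: 30.6
```

The 19 N pull in -y suggests the true circle lies about 3 mm further towards -y. I'll offset by that and continue.

```bash
python3 -m handwheel '[{"tx":-0.0047,"ty":-0.0156,"tz":0,"ax":0,"ay":0,"az":0,"jaw":-1},{"tx":0.0024,"ty":-0.0155,"tz":0,"ax":0,"ay":0,"az":0,"jaw":-1},{"tx":0.0063,"ty":-0.0143,"tz":0,"ax":0,"ay":0,"az":0,"jaw":-1},{"tx":0.0098,"ty":-0.0122,"tz":0,"ax":0,"ay":0,"az":0,"jaw":-1},{"tx":0.0127,"ty":-0.0092,"tz":0,"ax":0,"ay":0,"az":0,"jaw":-1},{"tx":0.0146,"ty":-0.0056,"tz":0,"ax":0,"ay":0,"az":0,"jaw":-1},{"tx":0,"ty":0,"tz":0,"ax":0,"ay":0,"az":0,"jaw":-1},{"tx":0,"ty":0,"tz":0,"ax":0,"ay":0,"az":0,"jaw":-1},{"tx":0,"ty":0,"tz":0,"ax":0,"ay":0,"az":0,"jaw":-1},{"tx":0,"ty":0,"tz":0,"ax":0,"ay":0,"az":0,"jaw":-1}]' 30
python3 - <<'E'
from h import *
for n in("side","top"):
    c=optics.camera(n)
    p=proj(c,(.539,.149,.185)).astype(int); x,y=max(p[0]-70,0),max(p[1]-60,0)
    cv2.imwrite(f"pics/{n}2.png",cv2.resize(c["color"][y:y+120,x:x+140,::-1],(400,340)))
cv2.imwrite('pics/b2.png',np.hstack([cv2.imread(f'pics/{n}2.png') for n in('side','top')]))
E
```

```text
time: 6.55
ee_pos: [0.4804, 0.1333, 0.173]
tcp_rot: [179.8, -0.1, 89.8]
wrist_force: [7.8, 2.2, 5.1]
opening: 0.0231
grasp_force: 30.7
```

View pics/b2.png

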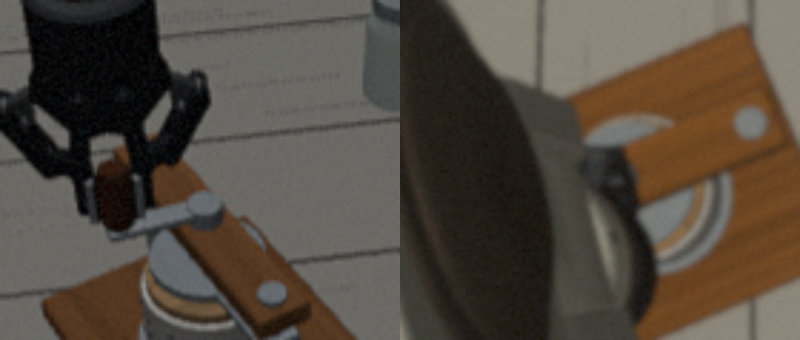

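The crank has gone half a turn. The knob sits between the fingers at (117,195) in the side crop and the forces are low. I'll continue with the next 90°, then check.

```bash
python3 -m handwheel '[{"tx":0.0156,"ty":-0.0017,"tz":0,"ax":0,"ay":0,"az":0,"jaw":-1},{"tx":0.0155,"ty":0.0024,"tz":0,"ax":0,"ay":0,"az":0,"jaw":-1},{"tx":0.0143,"ty":0.0063,"tz":0,"ax":0,"ay":0,"az":0,"jaw":-1},{"tx":0.0122,"ty":0.0098,"tz":0,"ax":0,"ay":0,"az":0,"jaw":-1},{"tx":0.0092,"ty":0.0127,"tz":0,"ax":0,"ay":0,"az":0,"jaw":-1},{"tx":0.0056,"ty":0.0146,"tz":0,"ax":0,"ay":0,"az":0,"jaw":-1},{"tx":0,"ty":0,"tz":0,"ax":0,"ay":0,"az":0,"jaw":-1},{"tx":0,"ty":0,"tz":0,"ax":0,"ay":0,"az":0,"jaw":-1},{"tx":0,"ty":0,"tz":0,"ax":0,"ay":0,"az":0,"jaw":-1}, {"tx":0,"ty":0,"tz":0,"ax":0,"ay":0,"az":0,"jaw":-1}]' 30
```

```text
time: 7.9
ee_pos: [0.524, 0.2036, 0.1729]
tcp_rot: [179.9, 0.1, 89.7]
wrist_force: [2.9, -8.1, 6.5]
opening: 0.0232
grasp_force: 31.1
```

```bash
python3 -m handwheel '[{"tx":0.001,"ty":0.0156,"tz":0,"ax":0,"ay":0,"az":0,"jaw":-1},{"tx":-0.0024,"ty":0.0155,"tz":0,"ax":0,"ay":0,"az":0,"jaw":-1},{"tx":-0.0063,"ty":0.0143,"tz":0,"ax":0,"ay":0,"az":0,"jaw":-1},{"tx":-0.0098,"ty":0.0122,"tz":0,"ax":0,"ay":0,"az":0,"jaw":-1},{"tx":-0.0127,"ty":0.0092,"tz":0,"ax":0,"ay":0,"az":0,"jaw":-1},{"tx":-0.0146,"ty":0.0056,"tz":0,"ax":0,"ay":0,"az":0,"jaw":-1},{"tx":0,"ty":0,"tz":0,"ax":0,"ay":0,"az":0,"jaw":-1},{"tx":0,"ty":0,"tz":0,"ax":0,"ay":0,"az":0,"jaw":-1},{"tx":0,"ty":0,"tz":0,"ax":0,"ay":0,"az":0,"jaw":-1}, {"tx":0,"ty":0,"tz":0,"ax":0,"ay":0,"az":0,"jaw":-1}]' 30
```

```text
time: 9.15
ee_pos: [0.5974, 0.1601, 0.1732]
tcp_rot: [179.8, -0.0, 89.7]
wrist_force: [9.8, 0.2, 5.3]
opening: 0.023
grasp_force: 31.0
```

```bash
python3 -m handwheel '[{"tx":-0.0080,"ty":0.0015,"tz":0,"ax":0,"ay":0,"az":0,"jaw":-1},{"tx":-0.0079,"ty":0.0009,"tz":0,"ax":0,"ay":0,"az":0,"jaw":-1},{"tx":-0.0079,"ty":-0.0006,"tz":0,"ax":0,"ay":0,"az":0,"jaw":-1},{"tx":-0.0076,"ty":-0.0018,"tz":0,"ax":0,"ay":0,"az":0,"jaw":-1},{"tx":0,"ty":0,"tz":0,"ax":0,"ay":0,"az":0,"jaw":-1},{"tx":0,"ty":0,"tz":0,"ax":0,"ay":0,"az":0,"jaw":-1},{"tx":0,"ty":0,"tz":0,"ax":0,"ay":0,"az":0,"jaw":-1},{"tx":0,"ty":0,"tz":0,"ax":0,"ay":0,"az":0,"jaw":-1},{"tx":0,"ty":0,"tz":0,"ax":0,"ay":0,"az":0,"jaw":-1}, {"tx":0,"ty":0,"tz":0,"ax":0,"ay":0,"az":0,"jaw":-1}]' 30
python3 - <<'E'
import numpy as np
for k in range(10):
    a0=np.radians(-16.4-20*k);s=[]
    for j in(0,1):
        a=a0-np.radians(10*j);b=a-np.radians(10); s.append("tx %.1f ty %.1f"%(60*(np.sin(b)-np.sin(a)),60*(np.cos(b)-np.cos(a))))
    print(390+20*k,s)
E
```

```text
time: 10.4
ee_pos: [0.5967, 0.1279, 0.1732]
tcp_rot: [179.8, 0.1, 89.7]
wrist_force: [7.2, -3.6, 7.5]
opening: 0.0235
grasp_force: 31.1
390 ['tx -9.7 ty -3.8', 'tx -8.9 ty -5.4']
410 ['tx -7.8 ty -6.9', 'tx -6.5 ty -8.2']
430 ['tx -5.0 ty -9.2', 'tx -3.3 ty -9.9']
450 ['tx -1.6 ty -10.3', 'tx 0.3 ty -10.5']
470 ['tx 2.1 ty -10.3', 'tx 3.8 ty -9.7']
490 ['tx 5.4 ty -8.9', 'tx 6.9 ty -7.8']
510 ['tx 8.2 ty -6.5', 'tx 9.2 ty -5.0']
530 ['tx 9.9 ty -3.3', 'tx 10.3 ty -1.6']
550 ['tx 10.5 ty 0.3', 'tx 10.3 ty 2.1']
570 ['tx 9.7 ty 3.8', 'tx 8.9 ty 5.4']
```

```bash
python3 -m handwheel '[{"tx":-0.0097,"ty":-0.0038,"tz":0,"ax":0,"ay":0,"az":0,"jaw":-1},{"tx":-0.0089,"ty":-0.0054,"tz":0,"ax":0,"ay":0,"az":0,"jaw":-1},{"tx":0,"ty":0,"tz":0,"ax":0,"ay":0,"az":0,"jaw":-1},{"tx":0,"ty":0,"tz":0,"ax":0,"ay":0,"az":0,"jaw":-1},{"tx":0,"ty":0,"tz":0,"ax":0,"ay":0,"az":0,"jaw":-1},{"tx":0,"ty":0,"tz":0,"ax":0,"ay":0,"az":0,"jaw":-1},{"tx":0,"ty":0,"tz":0,"ax":0,"ay":0,"az":0,"jaw":-1},{"tx":0,"ty":0,"tz":0,"ax":0,"ay":0,"az":0,"jaw":-1},{"tx":0,"ty":0,"tz":0,"ax":0,"ay":0,"az":0,"jaw":-1}, {"tx":0,"ty":0,"tz":0,"ax":0,"ay":0,"az":0,"jaw":-1}]' 30
```

```text
time: 11.65
ee_pos: [0.5871, 0.109, 0.1731]
tcp_rot: [179.9, 0.1, 89.7]
wrist_force: [4.1, -5.9, 7.2]
opening: 0.023
grasp_force: 31.1
```

Still turning freely, at 410° so far. On to 430°.

```bash
python3 -m handwheel '[{"tx":-0.0078,"ty":-0.0069,"tz":0,"ax":0,"ay":0,"az":0,"jaw":-1},{"tx":-0.0065,"ty":-0.0082,"tz":0,"ax":0,"ay":0,"az":0,"jaw":-1},{"tx":0,"ty":0,"tz":0,"ax":0,"ay":0,"az":0,"jaw":-1},{"tx":0,"ty":0,"tz":0,"ax":0,"ay":0,"az":0,"jaw":-1},{"tx":0,"ty":0,"tz":0,"ax":0,"ay":0,"az":0,"jaw":-1},{"tx":0,"ty":0,"tz":0,"ax":0,"ay":0,"az":0,"jaw":-1},{"tx":0,"ty":0,"tz":0,"ax":0,"ay":0,"az":0,"jaw":-1},{"tx":0,"ty":0,"tz":0,"ax":0,"ay":0,"az":0,"jaw":-1},{"tx":0,"ty":0,"tz":0,"ax":0,"ay":0,"az":0,"jaw":-1}, {"tx":0,"ty":0,"tz":0,"ax":0,"ay":0,"az":0,"jaw":-1}]' 30
```

```text
time: 12.9
ee_pos: [0.5715, 0.0947, 0.1731]
tcp_rot: [179.9, 0.1, 89.7]
wrist_force: [1.7, -5.2, 7.8]
opening: 0.0232
grasp_force: 31.2
```

```bash
python3 -m handwheel '[{"tx":-0.0050,"ty":-0.0092,"tz":0,"ax":0,"ay":0,"az":0,"jaw":-1},{"tx":-0.0033,"ty":-0.0099,"tz":0,"ax":0,"ay":0,"az":0,"jaw":-1},{"tx":0,"ty":0,"tz":0,"ax":0,"ay":0,"az":0,"jaw":-1},{"tx":0,"ty":0,"tz":0,"ax":0,"ay":0,"az":0,"jaw":-1},{"tx":0,"ty":0,"tz":0,"ax":0,"ay":0,"az":0,"jaw":-1},{"tx":0,"ty":0,"tz":0,"ax":0,"ay":0,"az":0,"jaw":-1},{"tx":0,"ty":0,"tz":0,"ax":0,"ay":0,"az":0,"jaw":-1},{"tx":0,"ty":0,"tz":0,"ax":0,"ay":0,"az":0,"jaw":-1},{"tx":0,"ty":0,"tz":0,"ax":0,"ay":0,"az":0,"jaw":-1}, {"tx":0,"ty":0,"tz":0,"ax":0,"ay":0,"az":0,"jaw":-1}]' 30
```

```text
time: 14.15
ee_pos: [0.5519, 0.0867, 0.173]
tcp_rot: [180.0, 0.1, 89.7]
wrist_force: [0.4, -5.4, 8.8]
opening: 0.0232
grasp_force: 31.2
```

Now pushing along the rigid jaw direction, so I'll take 10° a call to keep the stop force small.

```bash
python3 -m handwheel '[{"tx":-0.0010,"ty":-0.0052,"tz":0,"ax":0,"ay":0,"az":0,"jaw":-1},{"tx":-0.0006,"ty":-0.0052,"tz":0,"ax":0,"ay":0,"az":0,"jaw":-1},{"tx":0,"ty":0,"tz":0,"ax":0,"ay":0,"az":0,"jaw":-1},{"tx":0,"ty":0,"tz":0,"ax":0,"ay":0,"az":0,"jaw":-1},{"tx":0,"ty":0,"tz":0,"ax":0,"ay":0,"az":0,"jaw":-1},{"tx":0,"ty":0,"tz":0,"ax":0,"ay":0,"az":0,"jaw":-1},{"tx":0,"ty":0,"tz":0,"ax":0,"ay":0,"az":0,"jaw":-1},{"tx":0,"ty":0,"tz":0,"ax":0,"ay":0,"az":0,"jaw":-1},{"tx":0,"ty":0,"tz":0,"ax":0,"ay":0,"az":0,"jaw":-1}, {"tx":0,"ty":0,"tz":0,"ax":0,"ay":0,"az":0,"jaw":-1}]' 30
```

```text
time: 15.4
ee_pos: [0.5413, 0.0853, 0.173]
tcp_rot: [-180.0, 0.1, 89.7]
wrist_force: [-0.5, -4.7, 8.2]
opening: 0.023
grasp_force: 31.3
```

Run:
```python
from h import *
c=optics.camera("side"); print(telemetry.get_obs()["wrist_force"])
p=proj(c,(.539,.149,.1)).astype(int); x,y=p[0]-70,p[1]-70
cv2.imwrite("pics/s3.png",cv2.resize(c["color"][y:y+120,x:x+140,::-1],(560,480)))
```

```text
[-1.23452522 -4.95685286  8.49904329]
```

View pics/s3.png

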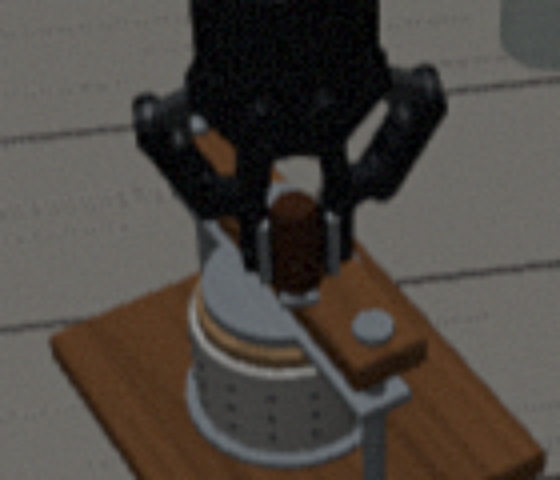

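The knob is held squarely at (297,240) between the pads, and the plate is close over the mould. Continuing.

```bash
python3 -m handwheel '[{"tx":0,"ty":-0.0053,"tz":0,"ax":0,"ay":0,"az":0,"jaw":-1},{"tx":0.0003,"ty":-0.0052,"tz":0,"ax":0,"ay":0,"az":0,"jaw":-1},{"tx":0,"ty":0,"tz":0,"ax":0,"ay":0,"az":0,"jaw":-1},{"tx":0,"ty":0,"tz":0,"ax":0,"ay":0,"az":0,"jaw":-1},{"tx":0,"ty":0,"tz":0,"ax":0,"ay":0,"az":0,"jaw":-1},{"tx":0,"ty":0,"tz":0,"ax":0,"ay":0,"az":0,"jaw":-1},{"tx":0,"ty":0,"tz":0,"ax":0,"ay":0,"az":0,"jaw":-1},{"tx":0,"ty":0,"tz":0,"ax":0,"ay":0,"az":0,"jaw":-1},{"tx":0,"ty":0,"tz":0,"ax":0,"ay":0,"az":0,"jaw":-1}, {"tx":0,"ty":0,"tz":0,"ax":0,"ay":0,"az":0,"jaw":-1}]' 30
```

```text
time: 16.7
ee_pos: [0.5307, 0.0859, 0.173]
tcp_rot: [-180.0, 0.0, 89.7]
wrist_force: [-1.3, -3.1, 8.2]
opening: 0.0227
grasp_force: 31.3
```

```bash
python3 -m handwheel '[{"tx":0.0008,"ty":-0.0052,"tz":0,"ax":0,"ay":0,"az":0,"jaw":-1},{"tx":0.0013,"ty":-0.0051,"tz":0,"ax":0,"ay":0,"az":0,"jaw":-1},{"tx":0.0017,"ty":-0.0049,"tz":0,"ax":0,"ay":0,"az":0,"jaw":-1},{"tx":0,"ty":0,"tz":0,"ax":0,"ay":0,"az":0,"jaw":-1},{"tx":0,"ty":0,"tz":0,"ax":0,"ay":0,"az":0,"jaw":-1},{"tx":0,"ty":0,"tz":0,"ax":0,"ay":0,"az":0,"jaw":-1},{"tx":0,"ty":0,"tz":0,"ax":0,"ay":0,"az":0,"jaw":-1},{"tx":0,"ty":0,"tz":0,"ax":0,"ay":0,"az":0,"jaw":-1},{"tx":0,"ty":0,"tz":0,"ax":0,"ay":0,"az":0,"jaw":-1}, {"tx":0,"ty":0,"tz":0,"ax":0,"ay":0,"az":0,"jaw":-1}]' 30
```

```text
time: 17.95
ee_pos: [0.5156, 0.0902, 0.173]
tcp_rot: [-180.0, -0.0, 89.8]
wrist_force: [-2.2, 0.3, 8.5]
opening: 0.0235
grasp_force: 31.3
```

```bash
python3 -m handwheel '[{"tx":0.0021,"ty":-0.0048,"tz":0,"ax":0,"ay":0,"az":0,"jaw":-1},{"tx":0.0025,"ty":-0.0046,"tz":0,"ax":0,"ay":0,"az":0,"jaw":-1},{"tx":0.0029,"ty":-0.0043,"tz":0,"ax":0,"ay":0,"az":0,"jaw":-1},{"tx":0,"ty":0,"tz":0,"ax":0,"ay":0,"az":0,"jaw":-1},{"tx":0,"ty":0,"tz":0,"ax":0,"ay":0,"az":0,"jaw":-1},{"tx":0,"ty":0,"tz":0,"ax":0,"ay":0,"az":0,"jaw":-1},{"tx":0,"ty":0,"tz":0,"ax":0,"ay":0,"az":0,"jaw":-1},{"tx":0,"ty":0,"tz":0,"ax":0,"ay":0,"az":0,"jaw":-1},{"tx":0,"ty":0,"tz":0,"ax":0,"ay":0,"az":0,"jaw":-1}, {"tx":0,"ty":0,"tz":0,"ax":0,"ay":0,"az":0,"jaw":-1}]' 30
```

```text
time: 19.2
ee_pos: [0.5022, 0.0981, 0.173]
tcp_rot: [180.0, -0.1, 89.8]
wrist_force: [-0.0, 2.1, 7.9]
opening: 0.0233
grasp_force: 31.2
```

```bash
python3 -m handwheel '[{"tx":0.0048,"ty":-0.0053,"tz":0,"ax":0,"ay":0,"az":0,"jaw":-1},{"tx":0.0050,"ty":-0.0048,"tz":0,"ax":0,"ay":0,"az":0,"jaw":-1},{"tx":0.0053,"ty":-0.0043,"tz":0,"ax":0,"ay":0,"az":0,"jaw":-1},{"tx":0,"ty":0,"tz":0,"ax":0,"ay":0,"az":0,"jaw":-1},{"tx":0,"ty":0,"tz":0,"ax":0,"ay":0,"az":0,"jaw":-1},{"tx":0,"ty":0,"tz":0,"ax":0,"ay":0,"az":0,"jaw":-1},{"tx":0,"ty":0,"tz":0,"ax":0,"ay":0,"az":0,"jaw":-1},{"tx":0,"ty":0,"tz":0,"ax":0,"ay":0,"az":0,"jaw":-1},{"tx":0,"ty":0,"tz":0,"ax":0,"ay":0,"az":0,"jaw":-1}, {"tx":0,"ty":0,"tz":0,"ax":0,"ay":0,"az":0,"jaw":-1}]' 30
```

```text
time: 20.45
ee_pos: [0.4884, 0.1135, 0.173]
tcp_rot: [179.9, -0.1, 89.8]
wrist_force: [3.2, 4.1, 5.9]
opening: 0.0233
grasp_force: 31.1
```

```bash
python3 -m handwheel '[{"tx":0.0061,"ty":-0.0035,"tz":0,"ax":0,"ay":0,"az":0,"jaw":-1},{"tx":0.0064,"ty":-0.0028,"tz":0,"ax":0,"ay":0,"az":0,"jaw":-1},{"tx":0.0066,"ty":-0.0020,"tz":0,"ax":0,"ay":0,"az":0,"jaw":-1},{"tx":0,"ty":0,"tz":0,"ax":0,"ay":0,"az":0,"jaw":-1},{"tx":0,"ty":0,"tz":0,"ax":0,"ay":0,"az":0,"jaw":-1},{"tx":0,"ty":0,"tz":0,"ax":0,"ay":0,"az":0,"jaw":-1},{"tx":0,"ty":0,"tz":0,"ax":0,"ay":0,"az":0,"jaw":-1},{"tx":0,"ty":0,"tz":0,"ax":0,"ay":0,"az":0,"jaw":-1},{"tx":0,"ty":0,"tz":0,"ax":0,"ay":0,"az":0,"jaw":-1}, {"tx":0,"ty":0,"tz":0,"ax":0,"ay":0,"az":0,"jaw":-1}]' 30
```

```text
time: 21.7
ee_pos: [0.4807, 0.1325, 0.173]
tcp_rot: [179.9, -0.1, 89.8]
wrist_force: [6.0, 2.6, 5.0]
opening: 0.0228
grasp_force: 31.0
```

```bash
python3 -m handwheel '[{"tx":0.0069,"ty":-0.0012,"tz":0,"ax":0,"ay":0,"az":0,"jaw":-1},{"tx":0.0070,"ty":-0.0004,"tz":0,"ax":0,"ay":0,"az":0,"jaw":-1},{"tx":0.0069,"ty":0.0003,"tz":0,"ax":0,"ay":0,"az":0,"jaw":-1},{"tx":0,"ty":0,"tz":0,"ax":0,"ay":0,"az":0,"jaw":-1},{"tx":0,"ty":0,"tz":0,"ax":0,"ay":0,"az":0,"jaw":-1},{"tx":0,"ty":0,"tz":0,"ax":0,"ay":0,"az":0,"jaw":-1},{"tx":0,"ty":0,"tz":0,"ax":0,"ay":0,"az":0,"jaw":-1},{"tx":0,"ty":0,"tz":0,"ax":0,"ay":0,"az":0,"jaw":-1},{"tx":0,"ty":0,"tz":0,"ax":0,"ay":0,"az":0,"jaw":-1}, {"tx":0,"ty":0,"tz":0,"ax":0,"ay":0,"az":0,"jaw":-1}]' 30
```

```text
time: 22.95
ee_pos: [0.4797, 0.1528, 0.173]
tcp_rot: [179.8, -0.0, 89.7]
wrist_force: [7.0, -0.4, 5.4]
opening: 0.0227
grasp_force: 31.0
```

```bash
python3 -m handwheel '[{"tx":0.0052,"ty":0.0008,"tz":0,"ax":0,"ay":0,"az":0,"jaw":-1},{"tx":0.0051,"ty":0.0013,"tz":0,"ax":0,"ay":0,"az":0,"jaw":-1},{"tx":0.0049,"ty":0.0017,"tz":0,"ax":0,"ay":0,"az":0,"jaw":-1},{"tx":0,"ty":0,"tz":0,"ax":0,"ay":0,"az":0,"jaw":-1},{"tx":0,"ty":0,"tz":0,"ax":0,"ay":0,"az":0,"jaw":-1},{"tx":0,"ty":0,"tz":0,"ax":0,"ay":0,"az":0,"jaw":-1},{"tx":0,"ty":0,"tz":0,"ax":0,"ay":0,"az":0,"jaw":-1},{"tx":0,"ty":0,"tz":0,"ax":0,"ay":0,"az":0,"jaw":-1},{"tx":0,"ty":0,"tz":0,"ax":0,"ay":0,"az":0,"jaw":-1}, {"tx":0,"ty":0,"tz":0,"ax":0,"ay":0,"az":0,"jaw":-1}]' 30
```

```text
time: 24.2
ee_pos: [0.4806, 0.162, 0.1724]
tcp_rot: [-179.8, 0.7, 89.5]
wrist_force: [-7.5, -35.1, 12.6]
opening: 0.023
grasp_force: 31.5
```

Run:
```python
from h import *
c=optics.camera("side"); print(telemetry.get_obs()["wrist_force"])
p=proj(c,(.52,.149,.12)).astype(int); x,y=p[0]-70,p[1]-70
cv2.imwrite("pics/s4.png",cv2.resize(c["color"][y:y+120,x:x+140,::-1],(560,480)))
```

```text
[ -7.67843493 -34.77842504  13.71282771]
```

View pics/s4.png

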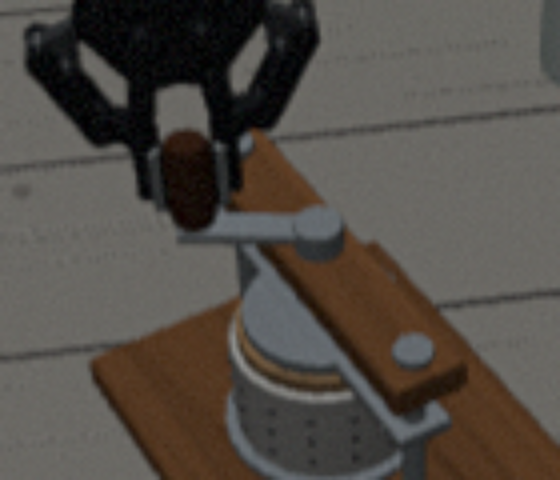

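The crank is at its stop: 35 N of resistance at about 570° turned, with the knob at (188,178) still in the grip. I'll relax the command by 6 mm, open and lift.

```bash
python3 -m handwheel '[{"tx":-0.003,"ty":-0.0015,"tz":0,"ax":0,"ay":0,"az":0,"jaw":-1},{"tx":-0.003,"ty":0,"tz":0,"ax":0,"ay":0,"az":0,"jaw":-1},{"tx":0,"ty":0,"tz":0,"ax":0,"ay":0,"az":0,"jaw":1},{"tx":0,"ty":0,"tz":0,"ax":0,"ay":0,"az":0,"jaw":1},{"tx":0,"ty":0,"tz":0,"ax":0,"ay":0,"az":0,"jaw":1},{"tx":0,"ty":0,"tz":0,"ax":0,"ay":0,"az":0,"jaw":1},{"tx":0,"ty":0,"tz":0,"ax":0,"ay":0,"az":0,"jaw":1},{"tx":0,"ty":0,"tz":-0.02,"ax":0,"ay":0,"az":0,"jaw":1},{"tx":0,"ty":0,"tz":-0.03,"ax":0,"ay":0,"az":0,"jaw":1}, {"tx":0,"ty":0,"tz":-0.04,"ax":0,"ay":0,"az":0,"jaw":1}]' 30
python3 -m handwheel '[{"tx":0.03,"ty":-0.02,"tz":-0.02,"ax":0,"ay":0,"az":0,"jaw":1},{"tx":0.03,"ty":-0.02,"tz":0,"ax":0,"ay":0,"az":0,"jaw":1},{"tx":0.03,"ty":-0.02,"tz":0,"ax":0,"ay":0,"az":0,"jaw":1},{"tx":0.03,"ty":-0.02,"tz":0,"ax":0,"ay":0,"az":0,"jaw":1},{"tx":0.03,"ty":-0.02,"tz":0,"ax":0,"ay":0,"az":0,"jaw":1},{"tx":0.03,"ty":-0.02,"tz":0,"ax":0,"ay":0,"az":0,"jaw":1},{"tx":0,"ty":0,"tz":0,"ax":0,"ay":0,"az":0,"jaw":1},{"tx":0,"ty":0,"tz":0,"ax":0,"ay":0,"az":0,"jaw":1},{"tx":0,"ty":0,"tz":0,"ax":0,"ay":0,"az":0,"jaw":1},{"tx":0,"ty":0,"tz":0,"ax":0,"ay":0,"az":0,"jaw":1}]'
python3 - <<'E'
from h import *
for n in("side","top"):
    c=optics.camera(n)
    p=proj(c,(.539,.149,.12)).astype(int); x,y=max(p[0]-70,0),max(p[1]-60,0)
    print(n,x,y); cv2.imwrite(f"pics/{n}5.png",cv2.resize(c["color"][y:y+120,x:x+140,::-1],(400,343)))
cv2.imwrite('pics/b5.png',np.hstack([cv2.imread(f'pics/{n}5.png') for n in('side','top')]))
E
```

```text
time: 25.5
ee_pos: [0.4809, 0.1612, 0.2626]
tcp_rot: [-179.9, 0.0, 89.7]
wrist_force: [-0.2, 0.3, 0.4]
opening: 0.0855
grasp_force: 0.0
time: 26.75
ee_pos: [0.3626, 0.3414, 0.2824]
tcp_rot: [180.0, -0.0, 89.7]
wrist_force: [-0.2, 0.2, 0.7]
opening: 0.0853
grasp_force: 0.0
side 174 103
top 112 160
```

View pics/b5.png

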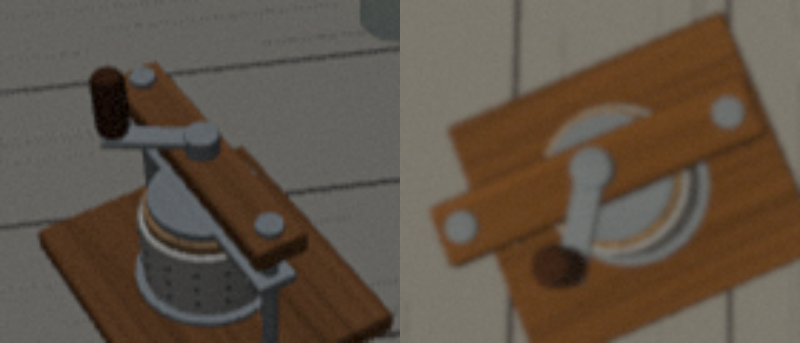

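The knob has been left at (107,100) in the side crop and (558,265) in the top crop, and the gripper is clear. One quick angle check before handing in.

Run:
```python
from h import *
s=optics.camera("side");t=optics.camera("top")
k=tri(s,(174+108*.35,103+102*.35),t,(112+160*.35,160+266*.35)); h=tri(s,(174+202*.35,103+135*.35),t,(112+191*.35,160+168*.35))
d=k[0]-h[0]; print(k,h,np.degrees(np.arctan2(d[1],d[0])))
print(telemetry.get_obs()["wrist_force"])
```

```text
(array([0.47980994, 0.15948904, 0.18464899]), np.float64(0.00014117778627480347)) (array([0.53944476, 0.1486331 , 0.15537537]), np.float64(0.0018922445761842773)) 169.68283549982198
[-0.20500057 -0.45088579  0.27914226]
```

```bash
python3 -c "
from workcell import workorder; print(workorder.job_done())"
```

```text
the job is handed in; nothing more can be done
None
```

I wound the press crank clockwise about 570° until it hit its stop (35 N of resistance), let go and moved the arm clear; the spice mill was not touched, and I handed the job in at about 27 s, with no verdict shown.

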